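Clamp a whetstone in its bench holder

TASK

Get the whetstone ready for sharpening the knife: set it on the rods of its holder, slide one end of its wooden base in under the lip of the fixed stop block until it comes up against the stop inside, then run the sliding jaw up over the other end and press it on, so that the stone stays clamped firmly between block and jaw, flat on the rods, when you let go. Feel your way with light hand pressure throughout, because a hard shove cracks the stone's bond; leave the knife, the glass and the bottle where they are.

Things in the scene. Friction and masses are not known exactly. Their poses are not given: they have to be found in the camera images.
- whetstone: Whetstone on a wooden base, loose, 0.4-0.6 kg, 36 mm high. Base 56 mm wide (own x), 200 mm long (own y), 14 mm thick; on it, centred, the stone (brown below, cream above), 50 mm wide, 156 mm long, 22 mm high, so the base sticks out 22 mm past each end of the stone as a tongue. Both ends alike. Origin: centre of the underside, z up. Grip it across the stone from above.
- holder: Whetstone holder, fixed to the worktop by its black feet, 360 mm long (own y), 78 mm wide. Two steel rods along own y, 34 mm apart, tops 20 mm above the origin, carry the whetstone's base. Fixed stop block at the +y end, sliding jaw at the -y end. Origin: on the worktop under the holder's middle, z up.
- stop_block: Grey fixed block at the holder's +y end, 48 mm high, origin and axes as the holder's. Pocket open to -y, 62 mm wide, mouth flared. Inside, hidden by the lip, a screw's rubber tip is the stop: left anywhere from y = 125 to 137 mm, not measured, so feel for it. The tip gives 1 mm per 5 N, up to 2.5 mm. Over 16 N of base on block or screw harms the stone.
- lip (a point): Middle of the lower front edge of the stop block's lip, which roofs the pocket; at holder y = 118 mm. Here the lip is 39.5 mm above the worktop; from y = 122 mm inward it is 36.5 mm, 2.5 mm above the base lying on the rods. Axes as the holder's.
- jaw (a joint): Travel of the grey sliding jaw toward the stop block, m: 0 = fully open, 0.08 = end of travel; it starts between 0 and 0.015. It drags on the rods: about 10 N moves it either way. It stays where it is left and so holds a clamping force of up to about 10 N.
- toe (a point): Middle of the lower front edge of the jaw's toe (its overhanging lip), 36.5 mm above the worktop, at holder y = -119 mm + travel. The toe goes over the near tongue of the base and reaches 9.5 mm past the rubber pad below it. Axes as the holder's.
- jaw_grip (a point): Centre of the top of the ribbed grip block on the jaw, 73 mm above the worktop, at holder y = -151 mm + travel. Grip block 34 mm wide across the holder, 34 mm long, standing 25 mm above the jaw's body (70 mm wide, top at 48 mm). Pinch it across the holder from above. Axes as the holder's.
- jaw_pad: Rubber pad of the jaw, 44 mm wide, 11 mm high, under the toe. Origin: centre of its pressing face, at holder y = -128.5 mm + travel, 26.5 mm above the worktop; axes as the holder's. It gives 1 mm per 5 N, at most 2.5 mm. A good clamp is 7 to 12 N on the pad (17 to 22 N on the grip with the drag); under 5 N is loose, over 16 N on the pad harms the stone.
- knife: Chef's knife with dark wooden handle lying on its side, 327 mm long, bystander. Origin at the blade's heel, point to own +y.
- tumbler: Clear drinking glass, 80 mm diameter, 91 mm high, bystander. Origin: centre of its underside.
- oil_bottle: Dark glass oil bottle with steel pourer, 42 mm diameter, 250 mm high, bystander. Origin: centre of its underside.

How it is judged:
By the outcome, as a careful person would: the job done as asked, in the order asked, and still so for the second after the job is handed in, with the robot touching nothing.
It also fails if it takes over 64 s, if anything falls off the work surface, if the arm or the gripper's body presses on something with over 40 N, if the wrist force passes 120 N, or if a joint passes its speed limit or range.

ROBOT

A 7-joint arm with a two-finger parallel gripper is mounted at the origin on a cart in front of the work surface, level with it; the furniture and walls round the work are solid. World frame = base frame: x ahead of the robot, y to its left, z up, the work surface at z = 0. Lengths are in m, angles in rad, forces in N, time in s.
With the tool pointing down it reaches from about 0.4 to 0.85 m from the base axis. Payload 10.4 kg.
Tool frame: the origin (TCP) lies midway between the tips of the shut fingers; the grasp point (between the pads) lies 19 mm behind it; z points along the fingers, y is the line along which they close (so a half turn about z gives the same grasp; the last joint's range is limited). The gripper opens to 85 mm and grips with 20 to 120 N. Pads are 22 mm wide; open, the fingers measure 114 mm over their backs; the gripper's body (76 mm by 85 mm) begins 54 mm behind the grasp point. The pads swing forward as they close: fully open they stand 13 mm farther back than shut.
Start: joints at [1.309, 0.332, -0.065, 1.46, 0.022, 1.35, -0.088], TCP at [0.148, -0.607, 0.231] pointing down, gripper open.
Joint ranges: [-2.6, 2.6], [-0.5, 2.12], [-1.47, 1.34], [0.16, 2.42], [-1.27, 4.41], [0.06, 2.06], [-2.6, 2.6]. Speed limits (rad/s): [2.22, 2.22, 2.79, 2.79, 3.14, 3.14, 3.14].

INTERFACE

Orientations are given as a unit quaternion [x, y, z, w].
In Python, from workcell import monitor, eyes, manip gives the robot as it stands.
- The arm moves only by the tool send_rows, never from a script. Its arguments are lists of equal length, an entry for each row: "offset": the shift along the tool's x, y, z in mm, a list of three; "roll": the turn about the tool's z in rad. In form: {"offset": [[tx, ty, tz], ...], "roll": [roll, ...]}. A call has exactly 5 rows; each row is the pose to reach, as a shift and turn from the pose commanded when the call began, along the tool's axes at that moment; what a row does not reach only later rows make up. A row lasts 1/12 s, in which the tool goes at most 41.7 mm and 7.16 degrees, less where a joint would pass 70% of its speed; a pose out of reach is approached as far as the arm can. A call with a gripper value outside its range is refused whole. "jaw" is the opening, from 0 (shut) to 1 (fully open), set as the call begins (left out, the last holds). The fingers move at their own pace and stop on an object; "newtons" is the grip in N (left out, the last holds). Time passes only in rows, so rows that repeat a pose let the fingers close, or fill a call up. It gives the time, the measured TCP pose, the force and the opening at its end, in the units of the state.
- monitor.get_obs(): the state, without advancing time (a new reading comes with each control period).
- eyes.camera(name): name is "scene" or "top" or "wrist"; returns (picture, depth): 420x560x3 uint8, blue, green, red; 420x560 float32, m along the optical axis (not along the pixel's ray), 0 where there is no reading.
- eyes.camera_params(name): a dict with "fovy" (degrees; the focal length in pixels is half the picture's height over the tangent of half this angle, whatever the lens; pixels are square), "cx", "cy" (the principal point, pixels), "k1" (the pictures are not rectified: a ray, as slopes to the right and down, at radius r is drawn at 1 + k1 r^2 times it, then the intrinsics apply), "R" (3x3) and "t" (3): a world point X has camera coordinates R X + t. Camera axes: x right, y down, z forward; pixel columns grow to the right and rows downward; lengths in m; the calibration is good to about 2 mm. A picture is of the moment at which its call begins: read the wrist's pose just before it. camera_params takes no time and is no camera call; for the wrist camera it gives the pose at the moment of the call.
- manip.hand_in(): hands the job in, once; it reports no verdict.
The state is a dict: "clock": time; "joint_pos": joint angles; "joint_velocities": joint speeds; "tau": joint torques, N m; "position": TCP position; "ee_rot": TCP orientation; "ft_force": force on the tool from outside, world axes, zero at the start; "torque": the same for the moment, N m; "grip_width": opening from 0.0 (shut) to 1.0 (fully open).
Only numpy, scipy, OpenCV 4.12 (cv2) and the standard library are available. Lean on these libraries where they do the work, as an engineer would, in place of code of your own. Each camera call takes 0.05 s, during which the arm holds its last target. There are 200 camera calls.

## Working session

There is one attempt and no reset: what is moved stays moved. The work goes in short steps, Python scripts to look and compute and a tool call to move; the robot and the scene stay as the last step left them, time stands still between calls to the robot, and variables do not carry over. Pictures are saved under pics/ and viewed, on a budget of 10 in all, crops included, one or two more only if the job needs it, and the job is handed in when it is done.

Besides the shell and the picture viewer there is one more tool, called after "Emit:" as a command line: name --pt "numbers of a row" for each row, then --argument value for the rest. send_rows: Moves the arm, as the interface text tells. Its arguments: {"type":"object","properties":{"offset":{"type":"array"},"roll":{"type":"array"},"jaw":{"type":"number"},"newtons":{"type":"number"}},"required":["offset","roll"]}

```bash
mkdir -p pics
cat > h.py <<'E'
import numpy as np, cv2
from workcell import monitor, eyes, manip
from scipy.spatial.transform import Rotation as Ro
def K(p,h=420):
    f=h/2/np.tan(np.radians(p["fovy"])/2); return f
def cloud(d,p):
    f=K(p); v,u=np.mgrid[0:d.shape[0],0:d.shape[1]].astype(float)
    a=(u-p["cx"])/f; b=(v-p["cy"])/f
    x,y=a.copy(),b.copy()
    for _ in range(8):
        s=1+p["k1"]*(x*x+y*y); x=a/s; y=b/s
    C=np.stack([x*d,y*d,d],-1)
    W=(C-np.array(p["t"]))@np.array(p["R"]); W[d<=0]=np.nan
    return W
def shot(n):
    p=eyes.camera_params(n); im,d=eyes.camera(n); return im,d,p,cloud(d,p)
E
python3 - <<'E'
from h import *
o=monitor.get_obs(); print(o)
for n in("scene","top"):
    im,d,p,W=shot(n); np.savez(f"{n}.npz",im=im,d=d,W=W); cv2.imwrite(f"pics/{n}.png",cv2.resize(im,(800,600)))
    print(n,p)
E
```

```text
{'clock': 0.0, 'joint_pos': array([ 1.30941844,  0.33287789, -0.0647027 ,  1.46095253,  0.02160022,
        1.34991156, -0.08850597]), 'joint_velocities': array([-5.32425718e-04, -1.08476494e-03, -4.74873834e-04,  5.58757255e-05,
       -5.73815815e-04,  6.94078097e-04, -2.11057130e-04]), 'tau': array([ 7.82169849e-07, -6.25456023e+01,  4.90916613e-02, -3.91606700e+01,
        1.60908775e-02,  9.99131764e-03, -2.41723910e-05]), 'position': array([ 0.14772652, -0.60689416,  0.23050683]), 'ee_rot': array([ 9.92880276e-01,  1.19114355e-01, -1.20102103e-04, -7.16895501e-04]), 'ft_force': array([-0.02501404,  0.2840365 , -0.42826427]), 'torque': array([ 0.04896761, -0.00756091,  0.01886062]), 'grip_width': 1.002171496493442}
scene {'fovy': 49.56795688471037, 'cx': 281.8020287576465, 'cy': 204.59030514386248, 'k1': -0.134552249244578, 'R': array([[ 0.84296108, -0.53747292,  0.02322691],
       [-0.22339573, -0.38899231, -0.89374455],
       [ 0.48939858,  0.74820308, -0.44797453]]), 't': array([-0.46384169,  0.18617382,  1.20982653])}
top {'fovy': 45.12317688341852, 'cx': 293.6057129094321, 'cy': 212.0053169450516, 'k1': -0.10030203506268916, 'R': array([[-1.43441638e-02, -9.99897062e-01,  3.32562824e-04],
       [-9.76104402e-01,  1.39307175e-02, -2.16855096e-01],
       [ 2.16828140e-01, -3.43522104e-03, -9.76203748e-01]]), 't': array([-0.01628583,  0.57048931,  1.44936018])}
```

View pics/top.png

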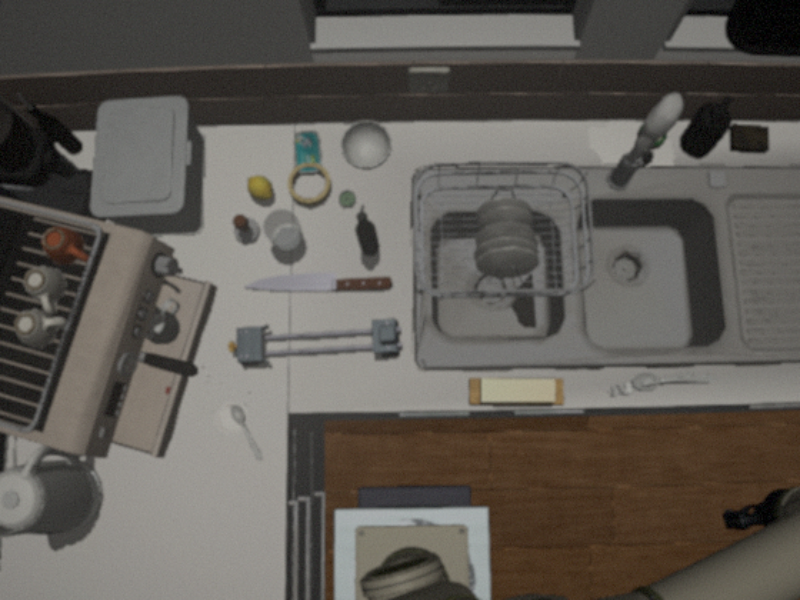

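View pics/scene.png

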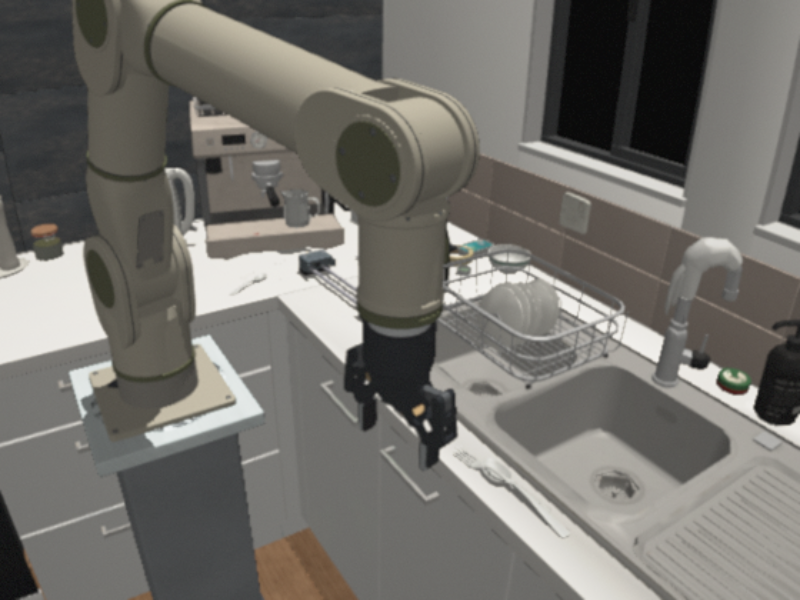

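The top view shows the whetstone at about (516,391), the holder from (232,345) to (400,338) with the brass screw (stop block) on the left (+y world) and the jaw on the right. The knife lies behind the holder at (320,283). Now measuring with depth.

Run:
```python
from h import *
z=np.load("top.npz"); im,W=z["im"],z["W"]
def uv(x,y,w,h):
    return slice(int(y*.7),int((y+h)*.7)),slice(int(x*.7),int((x+w)*.7))
def rect(name,box,zlo,zhi):
    s=uv(*box); w=W[s].reshape(-1,3); m=(w[:,2]>zlo)&(w[:,2]<zhi); q=w[m]
    (c,sz,a)=cv2.minAreaRect((q[:,:2]*1000).astype(np.float32)); print(name,m.sum(),np.round(c,1),np.round(sz,1),round(a,2),"z med",np.round(np.median(q[:,2]),4),"med",np.round(np.median(q[:,:2],0),4))
print("table z",np.nanmedian(W[uv(420,368,40,20)][...,2]),np.nanmedian(W[uv(300,300,60,20)][...,2]))
rect("stone",(455,365,120,50),.027,.05)
rect("base+stone",(455,365,120,50),.007,.05)
rect("block",(225,315,50,60),.04,.06)
rect("jawbody",(360,310,50,55),.04,.09)
rect("grip",(360,310,50,55),.062,.09)
rect("rods",(270,320,100,45),.012,.03)
rect("bottle",(350,200,35,65),.02,.3)
rect("tumbler",(260,200,45,60),.02,.3)
a=cv2.resize(im[215:295,155:287],None,fx=5,fy=5,interpolation=cv2.INTER_CUBIC)
b=cv2.resize(im[255:290,320:405],None,fx=6,fy=6,interpolation=cv2.INTER_CUBIC)
c=np.zeros((a.shape[0]+b.shape[0],max(a.shape[1],b.shape[1]),3),np.uint8);c[:a.shape[0],:a.shape[1]]=a;c[a.shape[0]:,:b.shape[1]]=b
c=c[:600]; cv2.imwrite("pics/crop1.png",c)
```

```text
table z 0.000758436727309436 -0.00028098363823135557
stone 895 [ 389.  -226.1] [157.4  51.3] 88.54 z med 0.0358 med [ 0.3883 -0.2251]
base+stone 1402 [ 401.2 -222.6] [254.1  90.6] 89.98 z med 0.0334 med [ 0.3907 -0.2218]
block 447 [489.4 336.9] [79.8 73.1] 6.06 z med 0.0477 med [0.4921 0.3337]
jawbody 370 [505.8  51.9] [68.7 49.5] 3.56 z med 0.0511 med [0.5016 0.0518]
grip 129 [506.5  44.7] [32.8 34.6] 89.9 z med 0.0726 med [0.5052 0.0459]
rods 440 [493.1 190.1] [ 59.3 213.8] 3.83 z med 0.019 med [0.4919 0.192 ]
bottle 350 [705.7  83.9] [34.6 41.8] 25.48 z med 0.1333 med [0.7008 0.0836]
tumbler 452 [755.2 267.6] [119.9  76.8] 2.21 z med 0.0596 med [0.7487 0.2712]
```

View pics/crop1.png

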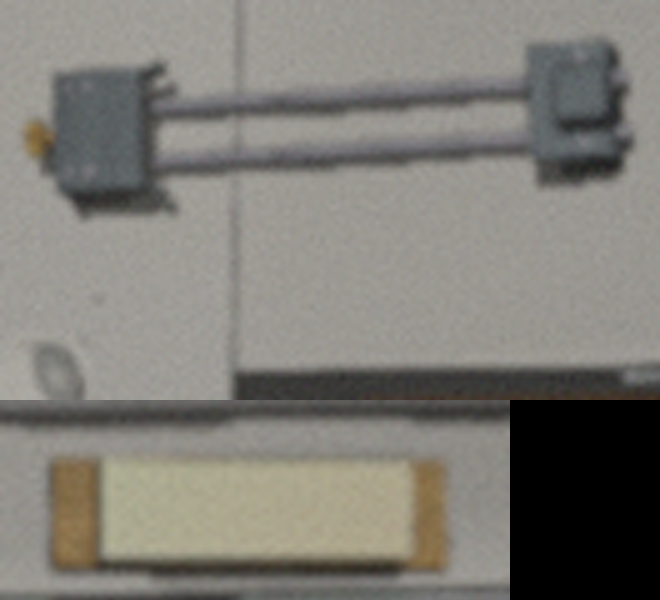

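The crop shows block-top corners (55,72),(140,72),(150,188),(65,190). It also shows the rods running (155,107)→(525,88) and (157,160)→(528,142), the grip block around (583,90), and the stone from (100,460) to (414,558).

```bash
cat >> h.py <<'E'
def ray(p,uv,z):
    f=K(p); uv=np.atleast_2d(np.array(uv,float)); a=(uv-[p["cx"],p["cy"]])/f; x=a.copy()
    for _ in range(8): x=a/(1+p["k1"]*(x**2).sum(1,keepdims=True))
    R=np.array(p["R"]);t=np.array(p["t"]); D=np.c_[x,np.ones(len(x))]@R; C=-t@R
    return C+D*((z-C[2])/D[:,2])[:,None]
E
python3 - <<'E'
from h import *
p=eyes.camera_params("top"); np.set_printoptions(precision=4,suppress=True)
c1=lambda L:np.array(L)/5+[155,215]-.4
c2=lambda L:(np.array(L)-[0,400])/6+[320,255]-.4
print("block",ray(p,c1([(55,72),(140,72),(150,188),(65,190)]),.048)[:,:2])
r1=ray(p,c1([(170,107),(525,88)]),.018);r2=ray(p,c1([(170,160),(525,142)]),.018)
print("rods",r1[:,:2],r2[:,:2],"sep",np.abs(r1-r2)[:,0], "yaw deg",[np.degrees(np.arctan2(-(r[0]-r[1])[0],(r[0]-r[1])[1])) for r in(r1,r2)])
print("jaw front top",ray(p,c1([(528,45),(540,165)]),.048)[:,:2])
print("grip top",ray(p,c1([(552,65),(603,65),(607,120),(555,122)]),.073)[:,:2])
print("screw end",ray(p,c1([(25,138)]),.026)[:,:2])
print("stone",ray(p,c2([(100,460),(412,460),(414,556),(104,556)]),.036)[:,:2])
print("base far edges",ray(p,c2([(51,460),(444,460),(445,568),(55,568)]),.014)[:,:2])
W=np.load("top.npz")["W"].reshape(-1,3)
q=W[(W[:,2]>.012)&(W[:,2]<.026)&(abs(W[:,0]-.492)<.04)&(W[:,1]>.10)&(W[:,1]<.28)]
# fit x = a + b*y +-17
for s in(-1,1):
    g=q[(q[:,0]-.492-(-0.05)*(q[:,1]-.19))*s>0]; print("rod fit",len(g),np.polyfit(g[:,1]-.19,g[:,0],1))
E
```

```text
block [[0.5264 0.3626]
 [0.5258 0.3107]
 [0.4552 0.3025]
 [0.4546 0.3538]]
rods [[0.5094 0.2981]
 [0.5184 0.0802]] [[0.4766 0.2972]
 [0.485  0.0802]] sep [0.0328 0.0334] yaw deg [np.float64(2.354446992560442), np.float64(2.2123281271023907)]
jaw front top [[0.5392 0.0765]
 [0.4662 0.0694]]
grip top [[0.522  0.0607]
 [0.5215 0.0306]
 [0.4886 0.0284]
 [0.4879 0.059 ]]
screw end [[0.4899 0.3851]]
stone [[ 0.4137 -0.1494]
 [ 0.411  -0.3053]
 [ 0.3633 -0.3038]
 [ 0.366  -0.1499]]
base far edges [[ 0.4166 -0.1266]
 [ 0.4131 -0.3257]
 [ 0.3587 -0.3234]
 [ 0.3623 -0.1271]]
rod fit 180 [-0.0541  0.4826]
rod fit 177 [-0.0516  0.5168]
```

Emit:
send_rows --pt "-20 40 0" --pt "-40 80 0" --pt "-60 120 0" --pt "-80 160 0" --pt "-80 160 0" --roll '[-0.12,-0.24,-0.36,-0.48,-0.6]' --jaw 1

```text
clock: 0.52
position: [0.1046, -0.7846, 0.227]
ee_rot: [0.913, 0.408, -0.0, -0.002]
ft_force: [-0.4, 0.2, -1.6]
grip_width: 1.0
```

Emit:
send_rows --pt "38 -10 0" --pt "76 -20 0" --pt "114 -30 0" --pt "152 -40 0" --pt "190 -50 0" --roll '[-0.12,-0.24,-0.36,-0.48,-0.6]'

```text
clock: 0.93
position: [0.1984, -0.6049, 0.2306]
ee_rot: [0.75, 0.661, 0.0, -0.0]
ft_force: [1.2, -1.3, 1.1]
grip_width: 0.997
```

```bash
cat >> h.py <<'E'
def togo(x,y,z,yawdeg):
    o=monitor.get_obs(); R=Ro.from_quat(o["ee_rot"]); M=R.as_matrix()
    psi=np.degrees(np.arctan2(M[1,0],M[0,0])); d=(np.array([x,y,z])-o["position"])@M*1000
    print("t",round(float(o["clock"]),2),"pos",np.round(o["position"],4),"psi",round(psi,2),"tilt",np.round(M[:2,2],4),"F",np.round(o["ft_force"],2),"grip",round(float(o["grip_width"]),3),"\n offset",np.round(d,2),"roll",round(-np.radians(yawdeg-psi),4))
E
python3 -c "
from h import *
togo(.3882,-.2262,.22,89)"
```

```text
t 0.93 pos [ 0.1984 -0.6049  0.2306] psi 82.78 tilt [-0.0005  0.0007] F [ 1.18 -1.35  1.1 ] grip 0.997 
 offset [399.55 140.75  10.75] roll -0.1085
```

Emit:
send_rows --pt "39 14 0" --pt "78 28 0" --pt "117 42 0" --pt "156 56 0" --pt "195 70 0" --roll '[-0.05,-0.108,-0.108,-0.108,-0.108]'

```text
clock: 1.35
position: [0.2932, -0.4208, 0.231]
ee_rot: [0.716, 0.699, -0.0, -0.0]
ft_force: [0.7, 0.5, 1.0]
grip_width: 1.0
```

```bash
python3 -c "
from h import *
togo(.3882,-.2262,.22,89)"
```

```text
t 1.35 pos [ 0.2932 -0.4208  0.231 ] psi 88.62 tilt [-0.0005  0.    ] F [0.69 0.53 0.98] grip 1.0 
 offset [196.81  90.32  10.96] roll -0.0067
```

Emit:
send_rows --pt "38 17 15" --pt "76 34 30" --pt "114 51 40" --pt "152 68 50" --pt "186 86 60" --roll '[0,0,0,0,0]'

```text
clock: 1.77
position: [0.3807, -0.2417, 0.1721]
ee_rot: [0.716, 0.698, -0.0, 0.0]
ft_force: [2.0, -0.7, -0.0]
grip_width: 1.003
```

Emit:
send_rows --pt "0 0 0" --pt "0 0 0" --pt "0 0 0" --pt "0 0 0" --pt "0 0 0" --roll '[0,0,0,0,0]'

```text
clock: 2.18
position: [0.3802, -0.2448, 0.1728]
ee_rot: [0.716, 0.698, 0.0, 0.0]
ft_force: [-1.0, -0.0, 0.3]
grip_width: 1.001
```

Run:
```python
from h import *
togo(.3882,-.2262,.018,89)
im,d,p,W=shot("wrist"); cv2.imwrite("pics/w1.png",im)
w=W.reshape(-1,3); w=w[np.isfinite(w[:,2])]
print(np.nanpercentile(w[:,2],[5,50,95]))
q=w[(w[:,2]>.03)&(w[:,2]<.045)]; print(len(q), cv2.minAreaRect((q[:,:2]*1000).astype(np.float32)), np.median(q[:,2]))
q=w[(w[:,2]>.009)&(w[:,2]<.045)&(abs(w[:,0]-.388)<.04)&(abs(w[:,1]+.226)<.13)]; print(len(q), cv2.minAreaRect((q[:,:2]*1000).astype(np.float32)))
```

```text
t 2.18 pos [ 0.3802 -0.2448  0.1728] psi 88.49 tilt [ 0.0001 -0.0001] F [-1.01 -0.01  0.25] grip 1.001 
 offset [ 18.8    7.46 154.78] roll -0.0088
[-0.90244654 -0.00157719  0.25766893]
9847 ((497.2588195800781, -239.52041625976562), (281.519775390625, 296.5483703613281), 3.9778358936309814) 0.035484650226793285
11102 ((387.0014953613281, -225.33251953125), (199.73992919921875, 56.08359146118164), 88.64168548583984)
```

View pics/w1.png

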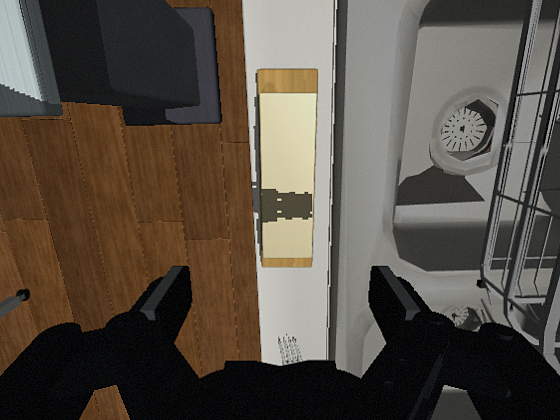

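The wrist view shows the stone whole at pixels (257,68)-(318,267). Depth gives a 199.7 x 56.1 mm rectangle, centre (0.387,-0.2253), which matches the base. Descending.

Emit:
send_rows --pt "10 3 30" --pt "19.5 6.5 60" --pt "19.5 6.5 90" --pt "19.5 6.5 115" --pt "19.5 6.5 130" --roll '[0,-0.003,-0.003,-0.003,-0.003]'

```text
clock: 2.65
position: [0.3863, -0.2242, 0.0402]
ee_rot: [0.715, 0.699, -0.0, -0.001]
ft_force: [0.5, 0.1, -0.5]
grip_width: 0.999
```

Emit:
send_rows --pt "0 0 8" --pt "0 0 15" --pt "0 0 20" --pt "0 0 24" --pt "0 0 24" --roll '[0,0,0,0,0]'

```text
clock: 3.07
position: [0.3877, -0.2245, 0.0186]
ee_rot: [0.715, 0.7, -0.0, 0.0]
ft_force: [-0.3, 0.9, 0.3]
grip_width: 1.002
```

```bash
python3 -c "
from h import *
togo(.387,-.2253,.018,88.64)"
```

```text
t 3.07 pos [ 0.3877 -0.2245  0.0186] psi 88.78 tilt [ 0.0002 -0.0003] F [-0.33  0.89  0.28] grip 1.002 
 offset [-0.79 -0.72  0.64] roll 0.0024
```

Emit:
send_rows --pt "0 0 0" --pt "0 0 0" --pt "0 0 0" --pt "0 0 0" --pt "0 0 0" --roll '[0,0,0,0,0]' --jaw 0 --newtons 40

```text
clock: 3.48
position: [0.3879, -0.2245, 0.0193]
ee_rot: [0.715, 0.7, -0.0, 0.0]
ft_force: [-1.8, 1.2, 6.8]
grip_width: 0.575
```

Emit:
send_rows --pt "0 0 0" --pt "0 0 0" --pt "0 0 0" --pt "0 0 0" --pt "0 0 -5" --roll '[0,0,0,0,0]'

```text
clock: 3.9
position: [0.387, -0.224, 0.0233]
ee_rot: [0.714, 0.7, -0.0, -0.001]
ft_force: [-0.9, -0.7, -6.7]
grip_width: 0.573
```

Emit:
send_rows --pt "0 0 -15" --pt "0 0 -35" --pt "0 0 -60" --pt "0 0 -85" --pt "0 0 -100" --roll '[0,0,0,0,0]'

```text
clock: 4.32
position: [0.388, -0.2242, 0.1259]
ee_rot: [0.714, 0.7, 0.0, 0.001]
ft_force: [0.5, -0.4, -5.7]
grip_width: 0.571
```

Run:
```python
from h import *
togo(.492,.18,.12,92.5)
```

```text
t 4.32 pos [ 0.388  -0.2242  0.1259] psi 88.82 tilt [ 0.0012 -0.0009] F [ 0.47 -0.4  -5.68] grip 0.571 
 offset [406.27  95.66   5.69] roll -0.0642
```

Emit:
send_rows --pt "30 8 -20" --pt "65 20 -40" --pt "103 34 -50" --pt "142 48 -60" --pt "180 62 -80" --roll '[0,-0.02,-0.04,-0.06,-0.07]'

```text
clock: 4.73
position: [0.4508, -0.0473, 0.2011]
ee_rot: [0.689, 0.725, -0.001, -0.001]
ft_force: [0.9, -0.1, -6.7]
grip_width: 0.575
```

Emit:
send_rows --pt "38 8 0" --pt "76 16 0" --pt "114 25 0" --pt "152 34 0" --pt "170 37 0" --roll '[0,0,0,0,0]'

```text
clock: 5.15
position: [0.4798, 0.1272, 0.2018]
ee_rot: [0.688, 0.726, 0.001, -0.001]
ft_force: [-1.1, 0.3, -5.3]
grip_width: 0.577
```

Emit:
send_rows --pt "0 0 0" --pt "0 0 0" --pt "0 0 0" --pt "0 0 0" --pt "0 0 0" --roll '[0,0,0,0,0]'

```text
clock: 5.57
position: [0.4804, 0.1206, 0.2014]
ee_rot: [0.69, 0.724, -0.0, 0.0]
ft_force: [-0.5, -0.1, -5.6]
grip_width: 0.575
```

Run:
```python
from h import *
togo(.492,.18,.12,92.8)
im,d,p,W=shot("wrist"); cv2.imwrite("pics/w2.png",im); np.savez("w2.npz",W=W,im=im)
np.set_printoptions(precision=4,suppress=True); print({k:p[k] for k in("fovy","cx","cy","k1")}, -np.array(p["R"]).T@np.array(p["t"]))
w=W.reshape(-1,3); w=w[np.isfinite(w[:,2])]
q=w[(w[:,2]>.044)&(w[:,2]<.052)&(w[:,1]>.26)&(abs(w[:,0]-.49)<.07)]; print("block",len(q), cv2.minAreaRect((q[:,:2]*1000).astype(np.float32)), np.median(q[:,2]))
q=w[(w[:,2]>.012)&(w[:,2]<.026)&(abs(w[:,0]-.492)<.04)&(w[:,1]>.10)&(w[:,1]<.29)]
for s in(-1,1):
    g=q[(q[:,0]-.492+.052*(q[:,1]-.19))*s>0]; print("rod",len(g),np.polyfit(g[:,1]-.19,g[:,0],1),g[:,1].min(),g[:,1].max())
```

```text
t 5.57 pos [0.4804 0.1206 0.2014] psi 92.69 tilt [-0.0002 -0.0008] F [-0.48 -0.12 -5.63] grip 0.575 
 offset [58.84 14.35 81.38] roll -0.0019
{'fovy': 69.14240234587068, 'cx': 279.8020311922486, 'cy': 212.2104681402507, 'k1': -0.00531707221933712} [0.4765 0.1971 0.3436]
block 0 ((0.0, 0.0), (0.0, 0.0), 0.0) nan
rod 550 [-0.0524  0.4813] 0.24738568083030577 0.2899309063472896
rod 509 [-0.0448  0.5145] 0.24887661200530115 0.2899047922479606
  return _methods._mean(a, axis=axis, dtype=dtype,
  ret = ret.dtype.type(ret / rcount)
```

View pics/w2.png

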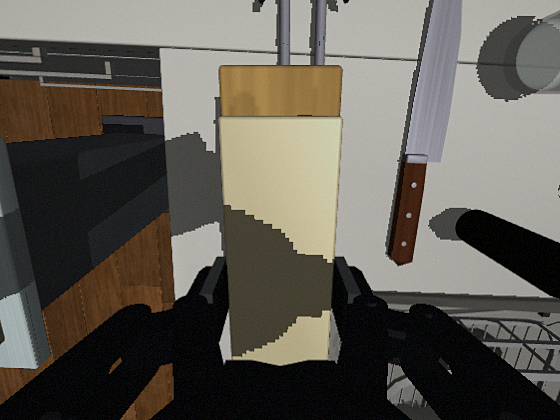

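The stone is held straight, with its tongue end at row 66. The stop block is just out of the top of the frame and the wings show at (260,5) and (345,0). Advancing to see it.

Emit:
send_rows --pt "15 4 -4" --pt "30 8 -8" --pt "45 12 -8" --pt "60 14 -8" --pt "60 14 -8" --roll '[0,0,0,0,0]'

```text
clock: 6.03
position: [0.4912, 0.1852, 0.2098]
ee_rot: [0.689, 0.725, 0.001, -0.001]
ft_force: [-0.6, 0.8, -5.1]
grip_width: 0.571
```

Emit:
send_rows --pt "0 0 0" --pt "0 0 0" --pt "0 0 0" --pt "0 0 0" --pt "0 0 0" --roll '[0,0,0,0,0]'

```text
clock: 6.45
position: [0.4917, 0.1818, 0.2096]
ee_rot: [0.69, 0.724, -0.0, 0.0]
ft_force: [1.5, -0.6, -5.9]
grip_width: 0.572
```

Run:
```python
from h import *
togo(.492,.18,.12,92.8)
o=monitor.get_obs()
im,d,p,W=shot("wrist"); cv2.imwrite("pics/w3.png",im); np.savez("w3.npz",W=W,im=im)
np.set_printoptions(precision=4,suppress=True); print(-np.array(p["R"]).T@np.array(p["t"]))
w=W.reshape(-1,3); w=w[np.isfinite(w[:,2])]
q=w[(w[:,2]>.044)&(w[:,2]<.052)&(w[:,1]>.26)&(w[:,1]<.41)&(abs(w[:,0]-.49)<.07)]; print("block",len(q), cv2.minAreaRect((q[:,:2]*1000).astype(np.float32)), np.median(q[:,2]))
for lo in(-.06,-.03,-.01,.01,.03,):
    g=q[(q[:,0]-.49>lo)&(q[:,0]-.49<lo+.02)]; print(" x",lo,g[:,1].min(),g[:,1].max())
q=w[(w[:,2]>.012)&(w[:,2]<.026)&(abs(w[:,0]-.49)<.04)&(w[:,1]>.10)&(w[:,1]<.30)]
for s in(-1,1):
    g=q[(q[:,0]-.492+.052*(q[:,1]-.19))*s>0]; print("rod",len(g),np.polyfit(g[:,1]-.28,g[:,0],1),g[:,1].min(),g[:,1].max())
M=Ro.from_quat(o["ee_rot"]).as_matrix(); l=(w-o["position"])@M*1000
q=l[(l[:,2]<5)&(l[:,2]>-30)&(l[:,0]>60)&(l[:,0]<130)]; print("tongue tool-frame",len(q),q.min(0),q.max(0),np.median(q[:,2]))
s=q[(q[:,2]>-8)]; print("tongue only",s.min(0),s.max(0),np.median(s[:,2]))
q=l[(l[:,2]<-10)&(l[:,2]>-30)&(l[:,0]>30)&(l[:,0]<100)]; print("stone top",q.min(0),q.max(0),np.median(q[:,2]),np.polyfit(q[:,0],q[:,2],1))
```

```text
t 6.45 pos [0.4917 0.1818 0.2096] psi 92.74 tilt [ 0.0002 -0.0005] F [ 1.5  -0.64 -5.87] grip 0.572 
 offset [-1.72  0.23 89.55] roll -0.0011
[0.4876 0.2582 0.3518]
block 5006 ((491.2127685546875, 332.5069274902344), (74.09813690185547, 48.68888854980469), 2.854743719100952) 0.04757921415272355Traceback (most recent call last):
  File "<stdin>", line 9, in <module>
    return umr_minimum(a, axis, None, out, keepdims, initial, where)
ValueError: zero-size array to reduction operation minimum which has no identity
```

View pics/w3.png

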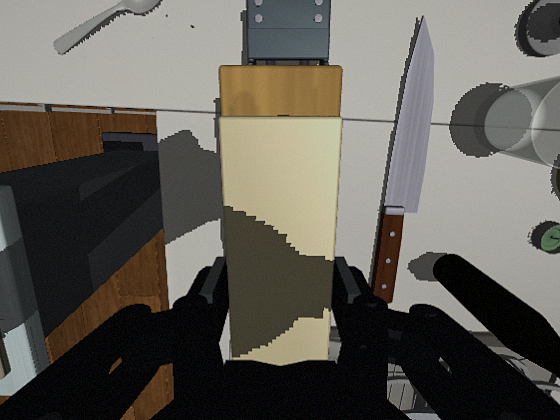

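The view shows the stop block at the top, pixels (247..330, 0..62), aligned with the tongue. Its front edge is just past the tongue's end in view.

Run:
```python
from h import *
np.set_printoptions(precision=4,suppress=True)
z=np.load("w3.npz"); W=z["W"]; w=W.reshape(-1,3); w=w[np.isfinite(w[:,2])]
# column/row profile through block
for r in(5,15,25,35,45,55,60,63): print("row",r,"col290",W[r,290]); 
for r in(10,25,45,58):
    c=np.where((W[r,:,2]>.04)&(W[r,:,2]<.055)&(abs(W[r,:,0]-.49)<.08))[0]; print("row",r,c.min(),c.max(),W[r,c.min()],W[r,c.max()])
q=w[(w[:,2]>.012)&(w[:,2]<.024)&(abs(w[:,0]-.49)<.04)&(w[:,1]>.27)&(w[:,1]<.31)]
g=[q[(q[:,0]-.490)*s>0] for s in(-1,1)]
for a in g: print("rod w3",len(a),a.mean(0) if len(a) else 0)
o=np.array([.4917,.1818,.2096]); psi=np.radians(92.74)
M=np.array([[np.cos(psi),np.sin(psi),0],[np.sin(psi),-np.cos(psi),0],[0,0,-1]]); l=(W-o)@M*1000
for r in(70,90,110,125,160): 
    c=np.where((abs(l[r,:,2]+9)<16)&(abs(l[r,:,1])<45))[0]; print("held row",r,c.min(),c.max(),l[r,c.min()],l[r,c.max()],l[r,280])
W2=np.load("w2.npz")["W"]
for nm,V in(("w2",W2),):
  for r in(10,25,40,55):
    c=np.where((V[r,:,2]>.012)&(V[r,:,2]<.026)&(abs(V[r,:,0]-.49)<.05))[0]; 
    k=np.split(c,np.where(np.diff(c)>4)[0]+1); print(nm,r,[(len(a),V[r,a].mean(0)) for a in k])
T=np.load("top.npz")["W"].reshape(-1,3)
q=T[(T[:,2]>.066)&(T[:,2]<.08)&(abs(T[:,0]-.505)<.03)&(abs(T[:,1]-.045)<.03)]; print("grip",len(q),q.min(0),q.max(0),q.mean(0))
q=T[(T[:,2]>.043)&(T[:,2]<.053)&(abs(T[:,0]-.505)<.05)&(abs(T[:,1]-.05)<.06)]; print("jaw body",len(q),q.min(0),q.max(0),q.mean(0))
q=T[(T[:,2]>.043)&(T[:,2]<.053)&(abs(T[:,0]-.49)<.05)&(abs(T[:,1]-.33)<.06)]; print("block top",len(q),q.min(0),q.max(0),q.mean(0))
```

```text
row 5 col290 [0.4921 0.352  0.0483]
row 15 col290 [0.4925 0.3448 0.0472]
row 25 col290 [0.493  0.3368 0.0484]
row 35 col290 [0.4934 0.3289 0.0486]
row 45 col290 [0.4938 0.321  0.0486]
row 55 col290 [0.4943 0.3131 0.0478]
row 60 col290 [ 0.4957  0.317  -0.    ]
row 63 col290 [ 0.4959  0.3144 -0.0017]
row 10 246 330 [0.454  0.347  0.0466] [0.5274 0.3509 0.045 ]
row 25 246 329 [0.454  0.3359 0.0445] [0.5274 0.3389 0.0466]
row 45 247 328 [0.4555 0.3192 0.0486] [0.5279 0.323  0.0466]
row 58 247 328 [0.4553 0.3094 0.0444] [0.529  0.3125 0.0463]
rod w3 12 [0.4738 0.3092 0.0189]
rod w3 0 0
held row 70 219 341 [ 97.1508 -27.5714   6.5284] [97.0297 26.8341  5.9234] [97.0361 -0.316   5.9246]
held row 90 220 340 [ 88.7995 -27.5744   6.3558] [88.7483 26.911   6.2049] [88.6636 -0.3217  5.07  ]
held row 110 221 338 [ 80.1791 -27.6577   6.61  ] [80.1199 26.4089  5.8368] [80.1363 -0.3255  6.0523]
held row 125 218 341 [ 73.9321 -25.2844 -14.7838] [ 73.9155  23.9842 -15.81  ] [ 73.938   -0.3536 -16.3412]
held row 160 220 339 [ 59.9558 -25.2645 -14.9379] [ 59.9712  24.0514 -15.3651] [ 60.0419  -0.3608 -15.7865]
w2 10 [(11, array([0.4759, 0.2932, 0.0185])), (10, array([0.5098, 0.2948, 0.0183]))]
w2 25 [(11, array([0.4766, 0.281 , 0.0181])), (11, array([0.5104, 0.2826, 0.0182]))]
w2 40 [(11, array([0.4772, 0.2684, 0.0183])), (10, array([0.511 , 0.2699, 0.0185]))]
w2 55 [(11, array([0.4778, 0.2554, 0.0184])), (11, array([0.5116, 0.2571, 0.0179]))]
grip 123 [0.4907 0.0283 0.0666] [0.5238 0.061  0.0791] [0.5057 0.0449 0.073 ]
jaw body 197 [0.4712 0.0262 0.0431] [0.5389 0.0773 0.0529] [0.5038 0.0563 0.0481]
block top 381 [0.4537 0.302  0.0431] [0.5297 0.3617 0.0529] [0.4913 0.3337 0.0479]
```

Holder axis is x = 0.4928 − 0.049(y−0.294), yaw 2.8°. Origin y is about 0.1916 and jaw travel about 4 mm, which falls within 0–15. Lowering the stone between toe and lip.

Emit:
send_rows --pt "5 3 25" --pt "11 7 55" --pt "11 7 85" --pt "11 7 115" --pt "11 7 135" --roll '[-0.001,-0.001,-0.001,-0.001,-0.001]'

```text
clock: 6.92
position: [0.497, 0.1931, 0.0718]
ee_rot: [0.689, 0.724, -0.001, -0.001]
ft_force: [0.3, -0.2, -5.9]
grip_width: 0.574
```

Emit:
send_rows --pt "0 0 10" --pt "0 0 18" --pt "0 0 22" --pt "0 0 24" --pt "0 0 24" --roll '[0,0,0,0,0]'

```text
clock: 7.33
position: [0.4986, 0.194, 0.0513]
ee_rot: [0.689, 0.724, 0.001, 0.0]
ft_force: [-0.2, -0.2, -5.4]
grip_width: 0.573
```

```bash
python3 -c "
from h import *
togo(.4982,.193,.040,92.8)"
```

```text
t 7.33 pos [0.4986 0.194  0.0513] psi 92.85 tilt [0.0012 0.0002] F [-0.17 -0.18 -5.43] grip 0.573 
 offset [-0.99 -0.44 11.25] roll 0.0009
```

Emit:
send_rows --pt "0 -0.4 3" --pt "0 -0.4 6" --pt "0 -0.4 8" --pt "0 -0.4 9" --pt "0 -0.4 9" --roll '[0,0,0,0,0]'

```text
clock: 7.75
position: [0.4975, 0.1938, 0.0414]
ee_rot: [0.689, 0.725, -0.0, 0.0]
ft_force: [-0.5, 0.0, -5.5]
grip_width: 0.572
```

Emit:
send_rows --pt "0 0 0.5" --pt "0 0 1" --pt "0 0 1.5" --pt "0 0 1.5" --pt "0 0 1.5" --roll '[0,0,0,0,0]'

```text
clock: 8.17
position: [0.4976, 0.1938, 0.0401]
ee_rot: [0.689, 0.725, -0.0, 0.0]
ft_force: [-1.0, -0.1, -6.1]
grip_width: 0.572
```

Emit:
send_rows --pt "0 0 0.5" --pt "0 0 1" --pt "0 0 1" --pt "0 0 1" --pt "0 0 1" --roll '[0,0,0,0,0]'

```text
clock: 8.58
position: [0.4977, 0.1939, 0.0395]
ee_rot: [0.689, 0.725, -0.0, 0.0]
ft_force: [-5.0, -2.4, 6.1]
grip_width: 0.572
```

Contact at about 0.0395, as expected. I'll release so the stone settles flat, then regrip slightly higher.

Emit:
send_rows --pt "0 0 0" --pt "0 0 0" --pt "0 0 -1" --pt "0 0 -2" --pt "0 0 -2" --roll '[0,0,0,0,0]' --jaw 0.75

```text
clock: 9.0
position: [0.4979, 0.194, 0.0413]
ee_rot: [0.689, 0.725, 0.0, 0.0]
ft_force: [0.3, -0.4, 0.6]
grip_width: 0.746
```

Emit:
send_rows --pt "0 0 0" --pt "0 0 0" --pt "0 0 0" --pt "0 0 0" --pt "0 0 0" --roll '[0,0,0,0,0]' --jaw 0 --newtons 30

```text
clock: 9.42
position: [0.4976, 0.1939, 0.0412]
ee_rot: [0.689, 0.725, -0.0, 0.0]
ft_force: [-1.8, -1.4, 5.0]
grip_width: 0.578
```

Run:
```python
from h import *
togo(.4982,.193,.040,92.8)
o=monitor.get_obs(); im,d,p,W=shot("wrist"); np.savez("w4.npz",W=W,im=im); cv2.imwrite("pics/w4.png",im)
np.set_printoptions(precision=4,suppress=True)
M=Ro.from_quat(o["ee_rot"]).as_matrix(); l=(W-o["position"])@M*1000
for r in(70,80,110,125,160):
    c=np.where((abs(l[r,:,2]+9)<16)&(abs(l[r,:,1])<30))[0]; print("row",r,l[r,c.min()],l[r,c.max()], W[r,280])
h0=np.array([.4978,.1916,0]); a=np.radians(2.8); H=np.array([[np.cos(a),-np.sin(a),0],[np.sin(a),np.cos(a),0],[0,0,1]])
h=(W-h0)@H*1000
for r in range(2,66,6): print(r,h[r,280],h[r,262])
```

```text
t 9.42 pos [0.4976 0.1939 0.0412] psi 92.86 tilt [ 0.0001 -0.0002] F [-1.76 -1.4   4.96] grip 0.578 
 offset [-0.9   0.54  1.23] roll 0.0011
row 70 [ 97.1865 -26.1584   6.4712] [97.2085 25.7809  6.9062] [0.4925 0.2909 0.0345]
row 80 [ 93.0663 -26.411    6.5976] [93.0323 25.5092  6.6459] [0.4927 0.2868 0.0347]
row 110 [ 80.2112 -26.2347   6.7847] [80.1623 24.3122  6.452 ] [0.4934 0.274  0.034 ]
row 125 [ 73.9138 -25.1112 -13.2612] [ 73.878   24.1425 -13.4638] [0.4937 0.2677 0.0551]
row 160 [ 59.8151 -24.992  -13.8616] [ 59.6887  24.1554 -13.2122] [0.4944 0.2536 0.0555]
2 [ -0.4301 122.1048  46.3305] [ -7.3093 121.3044  48.8597]
8 [ -0.4305 119.6654  47.6768] [ -7.3391 119.289   48.9214]
14 [ -0.4263 118.5247  44.5524] [ -7.594  118.527   44.5374]
20 [ -0.38   128.2899   0.7311] [ -9.9391 128.7404  -0.9422]
26 [ -0.3758 126.1992  -2.0104] [ -9.936  125.6752   0.0302]
32 [ -0.3763 122.9049  -0.2067] [-10.032  123.0758  -0.9294]
38 [ -0.3755 119.9114   0.3801] [-10.0578 120.1082  -0.5079]
44 [ -0.3725 117.349   -1.1474] [-10.0702 117.0699   0.1774]
50 [ -0.3721 114.2262  -0.1729] [-10.1728 114.3573  -0.8651]
56 [ -0.3704 111.3302  -0.4726] [-10.1992 111.3204  -0.4312]
62 [ -0.3697 108.2356   0.2147] [-10.2434 108.3208  -0.331 ]
```

View pics/w4.png

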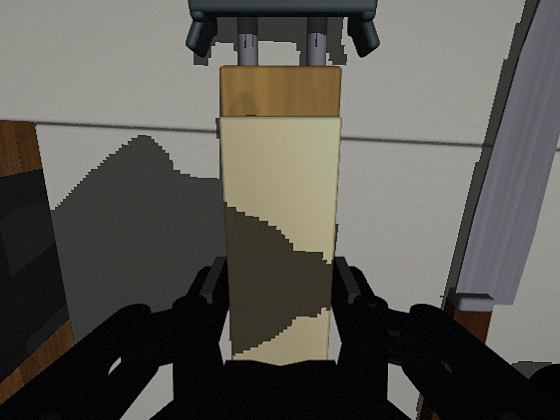

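The tongue sits on the rods at cols 220–341 and the block lip front is at row 14, holder y ≈ 118.5, agreeing with the 118 mm spec. The block is centred about 1 mm to tool +y, so I'll shift slightly while sliding in.

Emit:
send_rows --pt "1 0.2 -0.3" --pt "3 0.4 -0.3" --pt "6 0.6 -0.3" --pt "9 0.8 -0.3" --pt "10 0.8 -0.3" --roll '[0,0,0,0,0]'

```text
clock: 9.88
position: [0.4984, 0.2025, 0.0413]
ee_rot: [0.69, 0.724, -0.001, 0.001]
ft_force: [-0.5, -6.8, 4.6]
grip_width: 0.579
```

Emit:
send_rows --pt "1 0 0" --pt "3 0 0" --pt "5 0 0" --pt "7 0 0" --pt "8 0 0" --roll '[0,0,0,0,0]'

```text
clock: 10.3
position: [0.4981, 0.2102, 0.0413]
ee_rot: [0.69, 0.724, -0.001, 0.001]
ft_force: [1.0, -6.7, 5.1]
grip_width: 0.573
```

```bash
cat >> h.py <<'E'
def hold():
    o=monitor.get_obs(); h0=np.array([.4978,.1916,0]); a=np.radians(2.8); H=np.array([[np.cos(a),-np.sin(a),0],[np.sin(a),np.cos(a),0],[0,0,1]])
    print("t",round(float(o["clock"]),2),"TCP holder mm",np.round((o["position"]-h0)@H*1000,2),"F holder",np.round(o["ft_force"]@H,2),"T",np.round(o["torque"],2))
    M=Ro.from_quat(o["ee_rot"]).as_matrix(); print("yaw",np.degrees(np.arctan2(M[1,0],M[0,0])))
E
python3 -c "
from h import *
hold()"
```

```text
t 10.3 TCP holder mm [ 1.23 18.56 41.27] F holder [ 0.66 -6.77  5.14] T [-1.57 -0.03 -0.01]
yaw 92.78125196501838
```

Emit:
send_rows --pt "0 0 -0.3" --pt "0 0 -0.6" --pt "0 0 -0.6" --pt "0 0 -0.6" --pt "0 0 -0.6" --roll '[0,0,0,0,0]'

```text
clock: 10.72
position: [0.497, 0.2119, 0.0415]
ee_rot: [0.689, 0.725, -0.0, -0.0]
ft_force: [0.3, -0.3, -5.7]
grip_width: 0.574
```

Emit:
send_rows --pt "1 0 0" --pt "2 0 0" --pt "3 0 0" --pt "4 0 0" --pt "4 0 0" --roll '[0,0,0,0,0]'

```text
clock: 11.13
position: [0.4972, 0.2162, 0.042]
ee_rot: [0.689, 0.725, 0.0, -0.0]
ft_force: [0.6, 0.4, -5.4]
grip_width: 0.575
```

```bash
python3 -c "
from h import *
hold()"
```

```text
t 11.13 TCP holder mm [ 0.57 24.64 41.95] F holder [ 0.59  0.37 -5.44] T [ 0.03  0.05 -0.03]
yaw 92.8886895111181
```

Fully free of friction now, so the sensing is clean. Feeling for the stop in small steps.

Emit:
send_rows --pt "0.5 0 0" --pt "1 0 0" --pt "1.5 0 0" --pt "1.5 0 0" --pt "1.5 0 0" --roll '[0,0,0,0,0]'

```text
clock: 11.55
position: [0.4972, 0.2174, 0.0419]
ee_rot: [0.689, 0.725, -0.0, 0.0]
ft_force: [-0.5, -0.7, -6.0]
grip_width: 0.573
```

Emit:
send_rows --pt "0.5 0 0" --pt "1 0 0" --pt "1.5 0 0" --pt "1.5 0 0" --pt "1.5 0 0" --roll '[0,0,0,0,0]'

```text
clock: 11.97
position: [0.4971, 0.2189, 0.0419]
ee_rot: [0.689, 0.725, -0.0, 0.0]
ft_force: [-0.1, -0.5, -5.5]
grip_width: 0.578
```

Emit:
send_rows --pt "0.5 0 0" --pt "1 0 0" --pt "1.5 0 0" --pt "1.5 0 0" --pt "1.5 0 0" --roll '[0,0,0,0,0]'

```text
clock: 12.38
position: [0.4971, 0.2204, 0.0419]
ee_rot: [0.689, 0.725, 0.0, 0.0]
ft_force: [-0.3, 0.6, -6.7]
grip_width: 0.574
```

```bash
python3 -c "
from h import *
hold()"
```

```text
t 12.38 TCP holder mm [ 0.66 28.81 41.94] F holder [-0.29  0.59 -6.7 ] T [-0.02 -0.02 -0.04]
yaw 92.87364997292985
```

Emit:
send_rows --pt "0.4 0 0" --pt "0.8 0 0" --pt "1.2 0 0" --pt "1.2 0 0" --pt "1.2 0 0" --roll '[0,0,0,0,0]'

```text
clock: 12.8
position: [0.497, 0.2216, 0.0419]
ee_rot: [0.689, 0.725, -0.0, 0.0]
ft_force: [-0.0, -0.0, -5.7]
grip_width: 0.577
```

Emit:
send_rows --pt "0.4 0 0" --pt "0.8 0 0" --pt "1 0 0" --pt "1 0 0" --pt "1 0 0" --roll '[0,0,0,0,0]'

```text
clock: 13.22
position: [0.4969, 0.2226, 0.0419]
ee_rot: [0.689, 0.725, -0.0, 0.0]
ft_force: [-0.3, 0.1, -5.7]
grip_width: 0.576
```

Emit:
send_rows --pt "0.4 0 0" --pt "0.8 0 0" --pt "1.2 0 0" --pt "1.2 0 0" --pt "1.2 0 0" --roll '[0,0,0,0,0]'

```text
clock: 13.63
position: [0.4969, 0.2238, 0.0419]
ee_rot: [0.689, 0.725, -0.0, 0.0]
ft_force: [0.5, -0.7, -4.6]
grip_width: 0.577
```

Emit:
send_rows --pt "0.4 0 0" --pt "0.8 0 0" --pt "1 0 0" --pt "1 0 0" --pt "1 0 0" --roll '[0,0,0,0,0]'

```text
clock: 14.05
position: [0.4968, 0.2247, 0.0419]
ee_rot: [0.689, 0.725, -0.0, 0.0]
ft_force: [-0.2, 0.0, -5.4]
grip_width: 0.573
```

Emit:
send_rows --pt "0.4 0 0" --pt "0.8 0 0" --pt "1.2 0 0" --pt "1.2 0 0" --pt "1.2 0 0" --roll '[0,0,0,0,0]'

```text
clock: 14.47
position: [0.4968, 0.2256, 0.0419]
ee_rot: [0.689, 0.725, -0.0, 0.0]
ft_force: [-0.1, -2.0, -5.3]
grip_width: 0.575
```

Emit:
send_rows --pt "0.4 0 0" --pt "0.8 0 0" --pt "1 0 0" --pt "1 0 0" --pt "1 0 0" --roll '[0,0,0,0,0]'

```text
clock: 14.88
position: [0.4968, 0.2263, 0.0419]
ee_rot: [0.689, 0.724, -0.0, 0.0]
ft_force: [-0.1, -4.0, -3.7]
grip_width: 0.577
```

Contact: −2 N then −4 N, tongue end at about 133 mm, within 125–137. Setting down on the rods and letting go.

Emit:
send_rows --pt "0 0 0.3" --pt "0 0 0.5" --pt "0 0 0.5" --pt "0 0 0.5" --pt "0 0 0.5" --roll '[0,0,0,0,0]'

```text
clock: 15.3
position: [0.4968, 0.2263, 0.0414]
ee_rot: [0.689, 0.724, -0.0, 0.0]
ft_force: [-1.0, -5.6, -3.2]
grip_width: 0.576
```

Emit:
send_rows --pt "0 0 0" --pt "0 0 0" --pt "0 0 0" --pt "0 0 -2" --pt "0 0 -10" --roll '[0,0,0,0,0]' --jaw 0.8

```text
clock: 15.72
position: [0.4962, 0.2271, 0.0511]
ee_rot: [0.689, 0.725, -0.0, -0.0]
ft_force: [0.7, -0.6, -0.8]
grip_width: 0.801
```

Emit:
send_rows --pt "0 0 -25" --pt "0 0 -50" --pt "-20 0 -75" --pt "-50 0 -85" --pt "-85 0 -85" --roll '[0,0,0,0,0]'

```text
clock: 16.13
position: [0.5021, 0.144, 0.1401]
ee_rot: [0.688, 0.726, 0.002, 0.001]
ft_force: [1.2, -0.8, -1.3]
grip_width: 0.802
```

Emit:
send_rows --pt "-35 0 0" --pt "-70 0 0" --pt "-105 0 0" --pt "-120 0 0" --pt "-120 0 0" --roll '[0,0,0,0,0]'

```text
clock: 16.55
position: [0.5074, 0.0177, 0.137]
ee_rot: [0.691, 0.722, -0.0, 0.001]
ft_force: [-0.3, -0.5, 0.5]
grip_width: 0.799
```

Emit:
send_rows --pt "0 0 0" --pt "0 0 0" --pt "0 0 0" --pt "0 0 0" --pt "0 0 0" --roll '[0,0,0,0,0]'

```text
clock: 16.97
position: [0.5069, 0.0233, 0.1366]
ee_rot: [0.689, 0.725, 0.0, -0.0]
ft_force: [-0.3, -0.6, 1.0]
grip_width: 0.801
```

Run:
```python
from h import *
hold()
im,d,p,W=shot("wrist"); np.savez("w5.npz",W=W,im=im); cv2.imwrite("pics/w5.png",im)
np.set_printoptions(precision=4,suppress=True)
h0=np.array([.4978,.1916,0]); a=np.radians(2.8); H=np.array([[np.cos(a),-np.sin(a),0],[np.sin(a),np.cos(a),0],[0,0,1]])
h=((W-h0)@H*1000).reshape(-1,3); h=h[np.isfinite(h[:,2])&(abs(h[:,0])<45)]
for n,lo,hi,y0,y1 in(("stone",50,60,-90,120),("tongue",30,38,-90,120),("jawbody",44,52,-190,-80),("grip",69,78,-190,-80)):
    q=h[(h[:,2]>lo)&(h[:,2]<hi)&(h[:,1]>y0)&(h[:,1]<y1)]
    if len(q)>20: print(n,len(q),np.percentile(q,[.5,99.5],0),"med",np.median(q,0), cv2.minAreaRect(q[:,:2].astype(np.float32)))
```

```text
t 16.97 TCP holder mm [   0.88 -168.55  136.55] F holder [-0.29 -0.63  1.02] T [-0.01  0.01  0.02]
yaw 92.97079274481511
stone 3450 [[-24.566  -44.5912  50.5042]
 [ 24.7296 -20.1665  57.195 ]] med [  0.3109 -32.4626  55.3755] ((0.21337318420410156, -32.411903381347656), (24.999753952026367, 50.40935134887695), 89.9825439453125)
tongue 2707 [[-27.8491 -66.585   30.3406]
 [ 27.9345 -18.0079  36.881 ]] med [  0.392  -54.6432  33.5846] ((0.12013816833496094, -39.866844177246094), (53.6072998046875, 56.31173324584961), 89.8137435913086)
jawbody 3714 [[ -34.1466 -163.2069   44.9579]
 [  35.1441 -114.1186   50.9766]] med [   0.542  -128.8486   47.7051] ((0.5572052001953125, -138.78598022460938), (70.19098663330078, 49.489898681640625), 0.1643799990415573)
grip 2180 [[ -16.9634 -161.9041   69.0897]
 [  17.7628 -129.4838   74.1751]] med [   0.5637 -144.7337   72.4491] ((0.5309810638427734, -145.61878967285156), (33.380126953125, 35.6353645324707), 89.66468048095703)
```

View pics/w5.png

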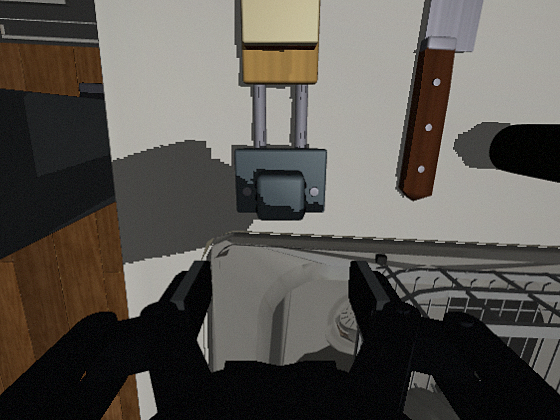

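The stone lies flat (tongue top z 33.6) with its near end at −66.7 mm, so its far end is at 133.3, and it is aligned to 0.2°. The jaw is at travel ≈ 5 mm with the grip centre at holder (0.5, −146). Going to pinch the grip block.

Emit:
send_rows --pt "11 -0.3 15" --pt "22.5 -0.4 30" --pt "22.5 -0.4 50" --pt "22.5 -0.4 65" --pt "22.5 -0.4 72" --roll '[0.003,0.003,0.003,0.003,0.003]'

```text
clock: 17.43
position: [0.5043, 0.0451, 0.0626]
ee_rot: [0.69, 0.724, -0.001, -0.001]
ft_force: [0.3, 0.1, -0.7]
grip_width: 0.799
```

Emit:
send_rows --pt "0 0 4" --pt "0 0 8" --pt "0 0 11" --pt "0 0 11" --pt "0 0 11" --roll '[0,0,0,0,0]'

```text
clock: 17.85
position: [0.5058, 0.0446, 0.0539]
ee_rot: [0.69, 0.723, 0.0, 0.0]
ft_force: [-0.2, 0.8, -0.1]
grip_width: 0.799
```

```bash
python3 -c "
from h import *
hold()"
```

```text
t 17.85 TCP holder mm [   0.78 -147.17   53.89] F holder [-0.12  0.8  -0.07] T [ 0.    0.08 -0.02]
yaw 92.68689111344199
```

Emit:
send_rows --pt "0 0 0" --pt "0 0 0" --pt "0 0 0" --pt "0 0 0" --pt "0 0 0" --roll '[0,0,0,0,0]' --jaw 0 --newtons 60

```text
clock: 18.27
position: [0.5062, 0.0446, 0.0541]
ee_rot: [0.69, 0.724, 0.0, 0.001]
ft_force: [-0.1, -1.0, 5.1]
grip_width: 0.383
```

Emit:
send_rows --pt "1 0 0" --pt "3 0 0" --pt "6 0 0" --pt "9 0 0" --pt "10 0 0" --roll '[0,0,0,0,0]'

```text
clock: 18.68
position: [0.5059, 0.0523, 0.0541]
ee_rot: [0.691, 0.723, -0.001, 0.002]
ft_force: [0.1, -9.9, 9.3]
grip_width: 0.383
```

```bash
python3 -c "
from h import *
hold()"
```

```text
t 18.68 TCP holder mm [   1.24 -139.57   54.12] F holder [-0.35 -9.92  9.3 ] T [-2.03  0.08  0.29]
yaw 92.60640873803358
```

Emit:
send_rows --pt "4 0 -0.3" --pt "8 0 -0.3" --pt "12 0 -0.3" --pt "16 0 -0.3" --pt "20 0 -0.3" --roll '[0,0,0,0,0]'

```text
clock: 19.1
position: [0.5049, 0.0717, 0.0541]
ee_rot: [0.691, 0.723, -0.001, 0.002]
ft_force: [0.7, -12.1, 6.6]
grip_width: 0.385
```

Emit:
send_rows --pt "4 0 0" --pt "8 0 0" --pt "12 0 0" --pt "15 0 0" --pt "16 0 0" --roll '[-0.001,-0.002,-0.002,-0.002,-0.002]'

```text
clock: 19.52
position: [0.504, 0.0882, 0.0542]
ee_rot: [0.69, 0.724, -0.001, 0.002]
ft_force: [0.1, -10.6, 7.5]
grip_width: 0.382
```

```bash
python3 -c "
from h import *
hold()"
```

```text
t 19.52 TCP holder mm [   1.19 -103.55   54.15] F holder [ -0.4  -10.62   7.51] T [-2.01 -0.08  0.04]
yaw 92.70094460356975
```

Emit:
send_rows --pt "1 0 0" --pt "2 0 0" --pt "3 0 0" --pt "4 0 0" --pt "5 0 0" --roll '[0,0,0,0,0]'

```text
clock: 19.93
position: [0.5038, 0.0928, 0.0541]
ee_rot: [0.69, 0.723, -0.001, 0.002]
ft_force: [0.6, -10.3, 7.3]
grip_width: 0.383
```

Emit:
send_rows --pt "1 0 0" --pt "2 0 0" --pt "3 0 0" --pt "4 0 0" --pt "5 0 0" --roll '[0,0,0,0,0]'

```text
clock: 20.35
position: [0.5036, 0.0978, 0.0541]
ee_rot: [0.69, 0.723, -0.001, 0.002]
ft_force: [-1.2, -10.8, 8.2]
grip_width: 0.38
```

```bash
python3 -c "
from h import *
hold()"
```

```text
t 20.35 TCP holder mm [  1.17 -93.97  54.14] F holder [ -1.77 -10.69   8.21] T [-2.04 -0.03  0.14]
yaw 92.68031404299865
```

Emit:
send_rows --pt "0.5 0 0" --pt "1 0 0" --pt "1.5 0 0" --pt "2 0 0" --pt "2 0 0" --roll '[0,0,0,0,0]'

```text
clock: 20.77
position: [0.5034, 0.0999, 0.0541]
ee_rot: [0.69, 0.723, -0.001, 0.001]
ft_force: [0.6, -9.5, 8.0]
grip_width: 0.384
```

Emit:
send_rows --pt "0.5 0 0" --pt "1 0 0" --pt "1.5 0 0" --pt "1.5 0 0" --pt "1.5 0 0" --roll '[0,0,0,0,0]'

```text
clock: 21.18
position: [0.5034, 0.1014, 0.0541]
ee_rot: [0.69, 0.723, -0.001, 0.001]
ft_force: [0.1, -8.5, 7.4]
grip_width: 0.383
```

Emit:
send_rows --pt "0.4 0 0" --pt "0.8 0 0" --pt "1 0 0" --pt "1 0 0" --pt "1 0 0" --roll '[0,0,0,0,0]'

```text
clock: 21.6
position: [0.5033, 0.102, 0.0541]
ee_rot: [0.69, 0.723, -0.001, 0.002]
ft_force: [-1.0, -10.2, 9.1]
grip_width: 0.383
```

Emit:
send_rows --pt "0.4 0 0" --pt "0.8 0 0" --pt "1 0 0" --pt "1 0 0" --pt "1 0 0" --roll '[0,0,0,0,0]'

```text
clock: 22.02
position: [0.5033, 0.1024, 0.0541]
ee_rot: [0.691, 0.723, -0.002, 0.002]
ft_force: [-1.2, -13.1, 9.8]
grip_width: 0.384
```

Emit:
send_rows --pt "0.4 0 0" --pt "0.8 0 0" --pt "1 0 0" --pt "1 0 0" --pt "1 0 0" --roll '[0,0,0,0,0]'

```text
clock: 22.43
position: [0.5033, 0.1028, 0.0541]
ee_rot: [0.691, 0.723, -0.002, 0.002]
ft_force: [-0.0, -15.5, 10.6]
grip_width: 0.385
```

Emit:
send_rows --pt "0.4 0 0" --pt "0.8 0 0" --pt "1 0 0" --pt "1 0 0" --pt "1 0 0" --roll '[0,0,0,0,0]'

```text
clock: 22.85
position: [0.5033, 0.1033, 0.0541]
ee_rot: [0.691, 0.723, -0.002, 0.002]
ft_force: [-1.1, -16.9, 11.5]
grip_width: 0.383
```

```bash
python3 -c "
from h import *
hold()"
```

```text
t 22.85 TCP holder mm [  1.16 -88.5   54.11] F holder [ -1.89 -16.82  11.51] T [-3.45  0.22  0.32]
yaw 92.60771328655592
```

Emit:
send_rows --pt "0.4 0 0" --pt "0.8 0 0" --pt "1 0 0" --pt "1 0 0" --pt "1 0 0" --roll '[0,0,0,0,0]'

```text
clock: 23.27
position: [0.5033, 0.1039, 0.0541]
ee_rot: [0.691, 0.723, -0.003, 0.003]
ft_force: [-1.4, -18.8, 12.1]
grip_width: 0.38
```

Emit:
send_rows --pt "0 0 0" --pt "0 0 0" --pt "0 0 0" --pt "0 0 0" --pt "0 0 0" --roll '[0,0,0,0,0]'

```text
clock: 23.68
position: [0.5033, 0.1038, 0.0541]
ee_rot: [0.691, 0.723, -0.003, 0.003]
ft_force: [-1.1, -19.3, 12.9]
grip_width: 0.381
```

About 19.3 N on the grip, so about 9 N on the pad. Releasing and lifting clear.

Emit:
send_rows --pt "0 0 0" --pt "0 0 0" --pt "0 0 0" --pt "0 0 0" --pt "0 0 -3" --roll '[0,0,0,0,0]' --jaw 0.8

```text
clock: 24.1
position: [0.5019, 0.1094, 0.0563]
ee_rot: [0.689, 0.724, -0.0, -0.0]
ft_force: [-1.0, -0.3, -0.4]
grip_width: 0.8
```

Emit:
send_rows --pt "0 0 -20" --pt "0 0 -45" --pt "-15 0 -70" --pt "-40 0 -95" --pt "-60 0 -100" --roll '[0,0,0,0,0]'

```text
clock: 24.52
position: [0.507, 0.0492, 0.1607]
ee_rot: [0.689, 0.725, 0.002, 0.002]
ft_force: [0.7, 0.5, -0.3]
grip_width: 0.797
```

Emit:
send_rows --pt "0 0 0" --pt "0 0 0" --pt "0 0 0" --pt "0 0 0" --pt "0 0 0" --roll '[0,0,0,0,0]'

```text
clock: 24.93
position: [0.5049, 0.0503, 0.1563]
ee_rot: [0.689, 0.725, -0.0, -0.0]
ft_force: [0.8, -0.4, -0.5]
grip_width: 0.798
```

Run:
```python
from h import *
hold()
im,d,p,W=shot("wrist"); cv2.imwrite("pics/w6.png",im)
np.set_printoptions(precision=3,suppress=True)
h0=np.array([.4978,.1916,0]); a=np.radians(2.8); H=np.array([[np.cos(a),-np.sin(a),0],[np.sin(a),np.cos(a),0],[0,0,1]])
h=((W-h0)@H*1000).reshape(-1,3); h=h[np.isfinite(h[:,2])&(abs(h[:,0])<45)]
for n,lo,hi,y0,y1 in(("stone",51,60,-58,130),("tongue",30,38,-90,120),("jawbody",44,50.5,-140,-50),("grip",69,78,-190,-60)):
    q=h[(h[:,2]>lo)&(h[:,2]<hi)&(h[:,1]>y0)&(h[:,1]<y1)]
    if len(q)>20: print(n,len(q),np.percentile(q,[.5,99.5],0),"med",np.median(q,0), cv2.minAreaRect(q[:,:2].astype(np.float32)))
    if n=="stone": print(np.linalg.lstsq(np.c_[q[:,:2],np.ones(len(q))],q[:,2],rcond=None)[0])
```

```text
t 24.93 TCP holder mm [   0.19 -141.45  156.31] F holder [ 0.73 -0.39 -0.45] T [ 0.05 -0.01  0.03]
yaw 92.91637401495396
stone 6223 [[-24.611 -43.788  52.404]
 [ 24.758  13.134  57.34 ]] med [  0.351 -13.838  55.434] ((0.1525726318359375, -15.200685501098633), (50.140167236328125, 57.475791931152344), 0.08038267493247986)
[ 0.001  0.002 55.448]
tongue 1123 [[-27.915 -53.751  30.968]
 [ 28.118  18.822  35.662]] med [ -0.266 -47.572  33.594] ((0.1110382080078125, -16.667137145996094), (74.35125732421875, 56.2562255859375), 89.83706665039062)
jawbody 3497 [[ -34.072 -104.206   45.079]
 [  35.182  -54.926   49.744]] med [  0.534 -69.272  47.701] ((0.5373878479003906, -79.65176391601562), (70.23455047607422, 49.51131820678711), 0.057786256074905396)
grip 2105 [[ -16.807 -103.744   69.066]
 [  17.699  -70.261   74.239]] med [  0.499 -86.318  72.388] ((0.5528812408447266, -87.04378509521484), (35.850074768066406, 33.59620666503906), 0.0877780020236969)
```

View pics/w6.png

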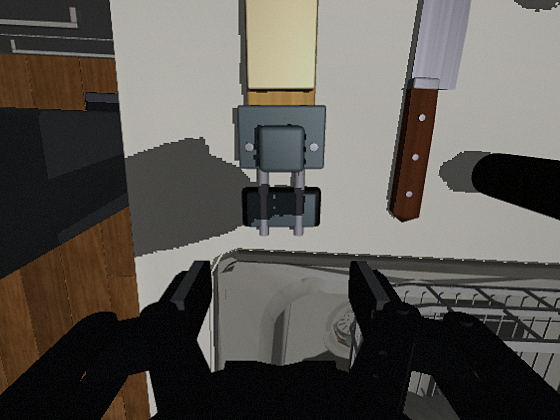

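The toe covers the tongue (jaw at rows 105–170) and nothing else was moved. The toe front is at −54.9 and the tongue end is about −65.8, so the pad is compressed about 1.4 mm. The stone top is level to 0.002. Handing in.

```bash
python3 -c "
from h import *
print(manip.hand_in())"
```

```text
the job is handed in; nothing more can be done
None
```

The whetstone is clamped in its holder between the stop block and the jaw, lying flat on the rods. I handed the job in at about 25 s, and the hand-in reports no verdict.

- **Stone:** I set it on the rods, let it settle, gripped it again, and slid it under the lip in small steps. For the last part of the slide the gripper carried its weight. Contact with the stop showed as 2 N, then 4 to 6 N, with the base's end at about 133 mm. That is inside the stated 125 to 137 mm.
- **Jaw:** The drag read about 10 N on the way up. I pressed to 19.3 N on the grip, about 9 N on the pad, then let go and backed away.
- **Last check:** With the gripper clear, the wrist camera showed the stone level to within 0.002 slope, centred and straight. The toe covers the near end of the base.
- **Bystanders:** In the last wrist view the knife lay as before, but I did not measure it. The glass and the bottle were outside or only at the edge of that view, so I did not check them at the end. I never touched any of the three.

**Disagreements between checks:**
- The last picture suggests only about 1.4 mm of pad squeeze, roughly 7 N, against the 9 N from the force reading. Both are inside the 7 to 12 N range, and the picture is only good to about 1 mm.
- While sliding, the gripper pressed down slightly on the rods, which gave about 7 N of friction. I lifted it a little before feeling for the stop.
- While I pressed the jaw on, the gripper also bore down on it with up to about 13 N.

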